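# Prime the grease lubricator until its indicator pin pops out

## Robot

A 7-joint arm with a two-finger parallel gripper is mounted at the origin on the work surface. World frame = base frame: x ahead of the robot, y to its left, z up, the work surface at z = 0. Lengths are in m, angles in rad, forces in N, time in s.
With the tool pointing down it reaches from about 0.425 to 1.025 m from the base axis. Payload 9.4 kg.
Tool frame: the origin (TCP) lies midway between the tips of the shut fingers; the grasp point (between the pads) lies ctrl.hold_point_z behind it (ctrl.hold_point_z is the distance from the TCP to the grasp point, in m); z points along the fingers, y is the line along which they close (so a half turn about z gives the same grasp; the last joint's range is limited). The gripper opens to 85 mm and grips with 20 to 120 N. Pads are 22 mm wide; open, the fingers measure 114 mm over their backs; the gripper's body (76 mm by 85 mm) begins 54 mm behind the grasp point. The pads swing forward as they close: fully open they stand 13 mm farther back than shut.
Start: joints at [1.258, 0.599, -0.003, 1.599, 0.002, 0.943, -0.08], TCP at [0.169, -0.705, 0.231] pointing down, gripper open.
Joint ranges: [-2.57, 2.57], [-0.35, 1.97], [-1.29, 1.29], [0.11, 2.56], [-1.05, 4.19], [0.11, 1.86], [-2.63, 2.63]. Speed limits (rad/s): [2.22, 2.22, 3.01, 3.01, 3.14, 3.14, 3.14].

## Interface

Orientations are given as a unit quaternion [w, x, y, z].
In Python, from station import ctrl gives the robot as it stands.
- The arm moves only by the shell command python3 -m inch 'ROWS'. ROWS is JSON, a list of rows, each a list of 7 numbers: the closure, from 0 (fully open) to 1 (shut), then the shift along the world's x, y, z in cm, then the turn, a rotation vector about the world's x, y, z in rad. In form: [[jaw, dx, dy, dz, ax, ay, az], ...]. A call has 1 to 8 rows; each row is the pose to reach, as a shift and turn from the pose commanded when the call began; what a row does not reach only later rows make up. A row lasts 1/12 s, in which the tool goes at most 41.7 mm and 7.16 degrees, less where a joint would pass 70% of its speed; a pose out of reach is approached as far as the arm can. A call with a gripper value outside its range is refused whole. The fingers move at their own pace and stop on an object; the grip force is fixed at half the most. Time passes only in rows, so rows that repeat a pose let the fingers close. It gives the time, the measured TCP pose, the force, the opening and the grip force at its end, in the units of the state.
- ctrl.get_state(): the state, without advancing time (a new reading comes with each control period).
- ctrl.snapshot(name): name is "scene" or "side" or "wrist"; returns a dict with "frame" (420x560x3 uint8, red, green, blue), "mtx" (3x3 intrinsics, pixels), "k1" (the pictures are not rectified: a ray, as slopes to the right and down, at radius r is drawn at 1 + k1 r^2 times it, then the intrinsics apply), "view" (4x4, takes a point from world to camera coordinates). Camera axes: x right, y down, z forward; pixel columns grow to the right and rows downward; lengths in m; the calibration is good to about 2 mm. A picture is of the moment at which its call begins. There is no depth.
- ctrl.close_job(): hands the job in; it is judged then, once.
The state is a dict: "time_s": time; "qpos": joint angles; "dq": joint speeds; "tau": joint torques, N m; "eef_pos": TCP position; "orientation": TCP orientation; "force": force on the tool from outside, world axes, zero at the start; "ft_torque": the same for the moment, N m; "grip_width": finger opening in m; "grasp_force": force on a finger pad.
Only numpy, scipy, OpenCV 4.12 (cv2) and the standard library are available. Lean on these libraries where they do the work, as an engineer would, in place of code of your own. Each camera call takes 0.05 s, during which the arm holds its last target. There are 200 camera calls.

## Task

Prime the bench lubricator: with a fingertip push its spring plunger (the wide black knob) right down and let it come right back up, stroke after stroke, until the indicator pin beside it pops fully out, then leave the plunger up. Do not touch the pin itself, do not press the small bleed button, and leave the loose things on the bench where they are.

Things in the scene. Friction and masses are not known exactly. Their poses are not given: they have to be found in the camera images.
- lubricator: The hand-primed grease lubricator, bolted to the bench: a painted block 90 mm (its x) by 250 mm (its y) whose top is 55 mm above the bench, on a 120 x 280 mm foot plate 10 mm thick. Origin: centre of its underside; z up. In its frame the plunger is at x 0, y -75 mm; the indicator pin at x +20, y +15 mm; the small bleed button at x -26, y +22 mm; the round grease cup (68 mm across, its lid 117 mm above the bench) at x 0, y +85 mm.
- plunger_top (a point): Centre of the flat top of the plunger's black round knob (48 mm across, 14 mm thick, on a 16 mm steel stem with spring coils). It is 110 mm above the bench when up and 85 mm when fully down, and moves with the knob.
- plunger (a joint): How far the plunger is pressed straight down (m): 0 fully up, 0.025 fully down against its stop. A spring brings it back by itself, in under 0.5 s, once it is let go: 4 N at the top to 12 N at the bottom, plus under 1 N while it drives the pin.
- pin_top (a point): Centre of the top of the indicator pin: an upright steel pin with a 14 mm round head, beside the plunger. The head's top is 61 mm above the bench with the pin in and 91 mm with it fully out.
- indicator (a joint): How far the indicator pin has risen (m): 0 in, 0.030 fully out. It starts anywhere from 0 to 0.006 and stays where it is between strokes. Each full stroke of the plunger (right down, then right back up) raises it about 5 mm on the way down (the first 2 to 10 mm); past about 20 mm it pops the rest of the way out by itself. 3 to 5 full strokes are needed; short strokes may raise it nothing. Once it is out, more strokes change nothing.
- bleed (a joint): How far the bleed button (16 mm across, top 75 mm above the bench) is pressed (m): 0 up, 0.004 fully down. To be left alone.
- bowl: Bystander: a shallow dark steel bowl, 110 mm across, 45 mm high. Origin: centre of its underside.
- brush: Bystander: a paint brush lying on the bench, 190 mm long. Origin: centre of its underside.
- flask_ring: Bystander: a plain steel moulding ring, 150 mm across, 35 mm high. Origin: centre of its underside.
- scrub_brush: Bystander: a wooden scrubbing brush, 120 x 35 mm, 33 mm high. Origin: centre of its underside.
- soap_box: Bystander: a closed plastic box, 106 x 76 mm, 40 mm high. Origin: centre of its underside.
- jar: Bystander: a closed jar, 64 mm across, 80 mm high. Origin: centre of its underside.
- press_weight: Bystander: a steel weight, 90 mm across, 50 mm high. Origin: centre of its underside.

How it is judged:
On the way, in this order (a step that is already met when the one before it is completed fails the run):
1. the plunger is pushed down (first stroke) (value of joint plunger above 0.019 m), for 0.05 s.
2. the plunger is let back up (value of joint plunger below 0.005 m), for 0.05 s.
3. the plunger is pushed down again (value of joint plunger above 0.019 m), for 0.05 s.
4. the indicator pin stands fully out (value of joint indicator above 0.028 m), for 0.2 s.
At the end, for the whole second after the job is handed in: The indicator pin is fully out (risen at least 28 of 30 mm), the plunger is back up (within 3 mm) and the bleed button is up (value of joint indicator above 0.028 m and value of joint plunger below 0.003 m and value of joint bleed below 0.0015 m); the robot touches nothing.
It fails at once if the robot touches the indicator pin (contact force between any of the fingers, the arm and indicator above 0.5 N).
It fails at once if the bleed button is pressed (value of joint bleed above 0.002 m).
It fails at once if any loose thing on the bench is moved or lifted (more than 20 mm) (distance of any of bowl, brush, flask_ring, scrub_brush, soap_box, jar, press_weight from where it was at the start of the episode above 0.02 m).
It also fails if it takes over 45 s, if anything falls off the work surface, if the arm or the gripper's body presses on something with over 40 N, if the wrist force passes 120 N, or if a joint passes its speed limit or range.

## Working session

There is one attempt and no reset: what is moved stays moved. The work goes in short steps, Python scripts to look and compute and a shell command to move; the robot and the scene stay as the last step left them, time stands still between calls to the robot, and variables do not carry over. Pictures are saved under pics/ and viewed, at most 10 in all, crops included, and the job is handed in when it is done.

```bash
mkdir -p pics
cat > h.py <<'E'
import numpy as np, cv2
from station import ctrl
def snap(n,f):
    s=ctrl.snapshot(n); cv2.imwrite('pics/'+f,s['frame'][:,:,::-1]); return s
def ray(s,u,v):
    K=np.array(s['mtx']);V=np.array(s['view'])
    d=np.array([(u-K[0,2])/K[0,0],(v-K[1,2])/K[1,1]]);x=d.copy()
    for _ in range(20): x=d/(1+s['k1']*(x@x))
    R=V[:3,:3];return -R.T@V[:3,3], R.T@np.array([x[0],x[1],1])
def at(s,u,v,z):
    c,r=ray(s,u,v); return c+r*(z-c[2])/r[2]
def px(s,p):
    K=np.array(s['mtx']);V=np.array(s['view']);c=V[:3,:3]@np.array(p)+V[:3,3]
    x=c[:2]/c[2];x=x*(1+s['k1']*(x@x));return K[:2,:2]@x+K[:2,2]
E
python3 - <<'E'
from h import *
import pickle
d={n:snap(n,n+'1.png') for n in('scene','side')}
pickle.dump(d,open('d.pkl','wb'))
for n in d: print(n,ray(d[n],280,210),d[n]['k1'])
s=ctrl.get_state();print(s['time_s'],s['eef_pos'],s['orientation'],s['force'],ctrl.hold_point_z)
E
```

```text
scene (array([ 1.21250628, -0.134145  ,  1.09015876]), array([-0.52719948,  0.02745264, -0.84929839])) 0.007588889132573274
side (array([ 0.40495261, -0.73915612,  0.76681365]), array([ 0.19207701,  0.68723083, -0.70074182])) -0.0984386746238481
0.1 [ 0.16928814 -0.70452654  0.23049077] [-6.85541764e-04  9.93051790e-01  1.17676051e-01 -1.37784743e-04] [ 0.51080623 -0.47183036 -0.08936733] 0.0187
```

View pics/scene1.png

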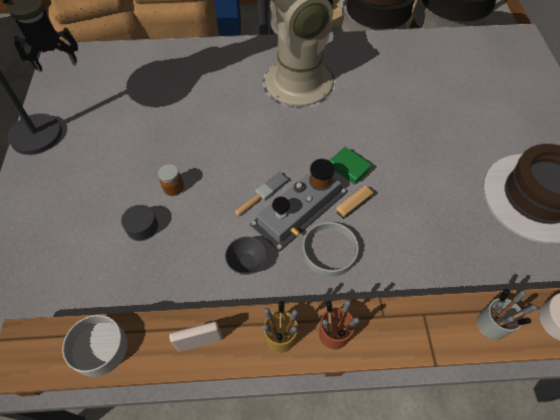

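View pics/side1.png

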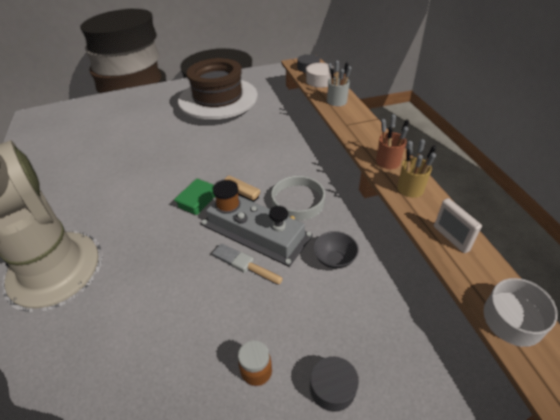

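Scene view: the plunger knob is at about (281,204), the grease cup lid at (321,167), and the pin/bleed lie between them. Side view: the knob is at (279,214) and the cup lid at (226,188).

Run:
```python
from h import *
import pickle
d=pickle.load(open('d.pkl','rb'))
for n,k,c in(('scene',(281,204),(321,167)),('side',(279,214),(226,188))):
    a=at(d[n],*k,.110);b=at(d[n],*c,.117);v=b-a
    print(n,a,b,np.hypot(*v[:2]),np.degrees(np.arctan2(v[1],v[0])))
a=d['scene']['frame'][140:260,220:380];b=d['side']['frame'][160:280,180:340]
cv2.imwrite('pics/crop.png',cv2.vconcat([cv2.resize(x,None,fx=2.5*1,fy=2.5,interpolation=3) for x in(a,b)])[:,:,::-1])
```

```text
scene [ 0.58566113 -0.09875065  0.11      ] [0.4758705  0.01831369 0.117     ] 0.1604931120674774 133.1635385199496
side [ 0.57871839 -0.10720567  0.11      ] [0.47676985 0.01863077 0.117     ] 0.16195157874777358 129.01325284740085
```

View pics/crop.png

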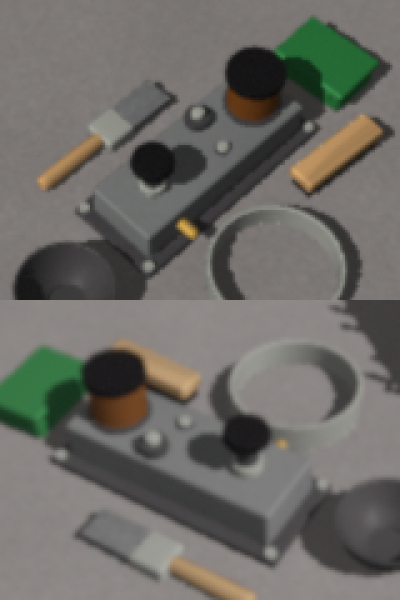

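The scale checks out (knob to cup measures 160 to 162 mm against 160 expected). The plunger is at about (0.582, -0.103) and block y points about 131°. I'll shut the fingers and travel above it.

```bash
python3 -m inch '[[1,3,4,0,0,0,0],[1,5,7,0,0,0,0],[1,7.5,10.5,0,0,0,0],[1,9.5,14,0,0,0,0],[1,12,17.5,0,0,0,0],[1,14,20.5,0,0,0,0],[1,16.5,24,0,0,0,0],[1,18.5,27,0,0,0,0]]'; python3 -c "
from station import ctrl;s=ctrl.get_state();print(s['qpos'],s['orientation'])"
```

```text
time_s: 0.77
eef_pos: [0.3555, -0.4326, 0.2312]
orientation: [-0.0, 0.993, 0.118, 0.0]
force: [1.7, -0.2, -0.1]
grip_width: -0.0002
grasp_force: 0.0
[ 0.80126898  0.40224404 -0.02680581  1.9802716   0.01463677  0.75956633
 -0.56824051] [-2.49072350e-04  9.93012379e-01  1.18009951e-01  6.57283512e-05]
```

```bash
python3 -m inch '[[1,2.3,3.3,0,0,0,0],[1,4.6,6.6,0,0,0,0],[1,6.9,9.9,0,0,0,0],[1,9.2,13.2,0,0,0,0],[1,11.5,16.5,0,0,0,0],[1,13.8,19.8,0,0,0,0],[1,16.1,23.1,0,0,0,0],[1,18.4,26.4,0,0,0,0]]'; python3 -m inch '[[1,2.1,3.3,0,0,0,0],[1,4.2,6.5,0,0,0,0],[1,4.2,6.5,0,0,0,0],[1,4.2,6.5,0,0,0,0]]'
python3 - <<'E'
from h import *
s=snap('wrist','w1.png');print(ctrl.get_state()['qpos'])
for p in((.582,-.103,.11),ctrl.get_state()['eef_pos']):print(px(s,p))
E
```

```text
time_s: 1.43
eef_pos: [0.539, -0.1691, 0.2312]
orientation: [-0.0, 0.993, 0.118, -0.0]
force: [0.9, -0.4, 0.3]
grip_width: 0.0002
grasp_force: 0.0
time_s: 1.77
eef_pos: [0.5812, -0.1031, 0.2307]
orientation: [-0.0, 0.993, 0.12, -0.0]
force: [-0.9, -0.8, -0.6]
grip_width: -0.0
grasp_force: 0.0
[ 0.13024559  0.43843987 -0.06626365  1.91395809  0.0398491   0.79153548
 -1.29097173]
[289.20330407 204.15913917]
[292.64300907 278.97892306]
```

View pics/w1.png

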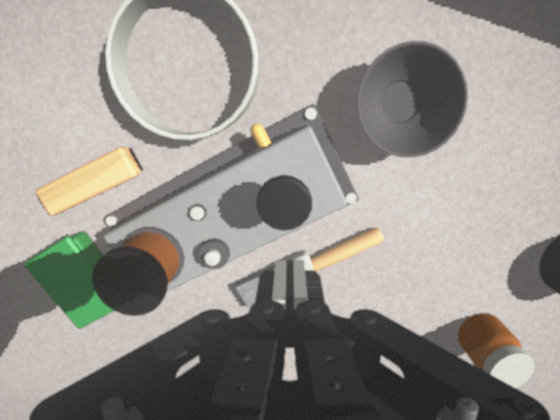

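The wrist view shows the knob centred at (284,203) against a predicted (289,204), so the estimate is good to about 3 mm. The pin (197,213) and bleed button (212,255) are well away from the fingertips at (289,279).

Run:
```python
from h import *
s=ctrl.snapshot('wrist');p=at(s,284,203,.11);print(p,(p-ctrl.get_state()['eef_pos'])*100, at(s,132,281,.117))
```

```text
[ 0.58084479 -0.10082807  0.11      ] [  0.11788112   0.57761483 -12.08762589] [0.47922008 0.0160411  0.117     ]
```

```bash
python3 -m inch '[[1,0,0.3,-3,0,0,0],[1,0,0.3,-6,0,0,0],[1,0,0.3,-9,0,0,0],[1,0,0.3,-11,0,0,0],[1,0,0.3,-11,0,0,0]]'; python3 -m inch '[[1,0,0,-1.5,0,0,0],[1,0,0,-2.5,0,0,0],[1,0,0,-3.2,0,0,0],[1,0,0,-3.2,0,0,0],[1,0,0,-3.2,0,0,0]]'
```

```text
time_s: 2.28
eef_pos: [0.5773, -0.1046, 0.1177]
orientation: [-0.0, 0.993, 0.116, -0.003]
force: [-1.0, 0.5, 0.6]
grip_width: -0.0
grasp_force: 0.0
time_s: 2.7
eef_pos: [0.5804, -0.1048, 0.0907]
orientation: [0.001, 0.993, 0.117, 0.0]
force: [-3.2, -1.7, 9.9]
grip_width: -0.0004
grasp_force: 4.8
```

```bash
python3 -m inch '[[1,0,0,-0.4,0,0,0],[1,0,0,-0.6,0,0,0],[1,0,0,-0.6,0,0,0],[1,0,0,-0.6,0,0,0]]'; python3 -m inch '[[1,0,0,-0.2,0,0,0],[1,0,0,-0.2,0,0,0],[1,0,0,-0.2,0,0,0]]'
python3 - <<'E'
from h import *
s=snap('side','s2.png')
f=s['frame'][100:280,160:400];cv2.imwrite('pics/s2c.png',cv2.resize(f,None,fx=3,fy=3,interpolation=3)[:,:,::-1])
E
```

```text
time_s: 3.03
eef_pos: [0.5804, -0.1049, 0.0854]
orientation: [0.001, 0.993, 0.117, 0.001]
force: [-3.4, -1.3, 11.1]
grip_width: -0.0001
grasp_force: 5.7
time_s: 3.28
eef_pos: [0.5805, -0.1049, 0.0849]
orientation: [0.001, 0.993, 0.116, 0.001]
force: [-6.9, -0.4, 28.8]
grip_width: -0.0
grasp_force: 14.3
```

View pics/s2c.png

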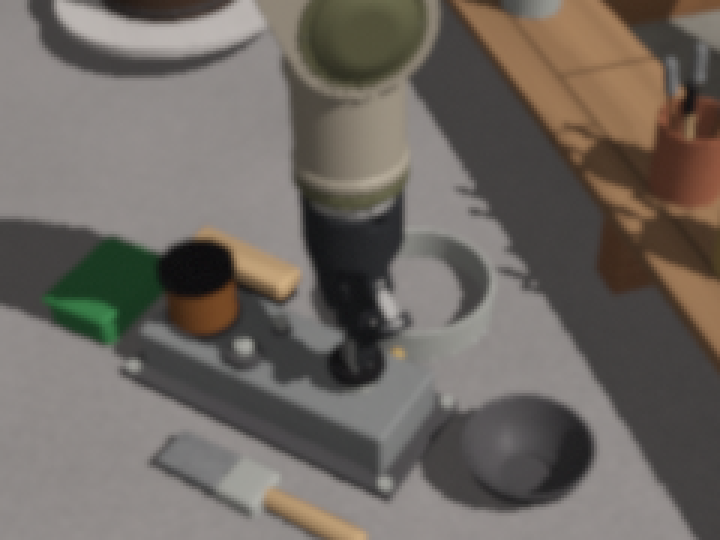

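The knob sits on the block under the fingertip, at about (357,365) in the crop, and the pin at (280,318) is clear. The plunger is fully down (29 N at z 0.085). Now I'll release and repeat.

```bash
U='[[1,0,0,2.5,0,0,0]]'; python3 -m inch '[[1,0,0,2.5,0,0,0],[1,0,0,4.5,0,0,0],[1,0,0,4.5,0,0,0],[1,0,0,4.5,0,0,0],[1,0,0,4.5,0,0,0],[1,0,0,4.5,0,0,0],[1,0,0,4.5,0,0,0],[1,0,0,4.5,0,0,0]]'
python3 -m inch '[[1,0,0,-1.5,0,0,0],[1,0,0,-3,0,0,0],[1,0,0,-4,0,0,0],[1,0,0,-4.5,0,0,0],[1,0,0,-4.5,0,0,0],[1,0,0,-4.5,0,0,0],[1,0,0,-4.5,0,0,0]]'
python3 -m inch '[[1,0,0,2.5,0,0,0],[1,0,0,4.5,0,0,0],[1,0,0,4.5,0,0,0],[1,0,0,4.5,0,0,0],[1,0,0,4.5,0,0,0],[1,0,0,4.5,0,0,0],[1,0,0,4.5,0,0,0],[1,0,0,4.5,0,0,0]]'
python3 -m inch '[[1,0,0,-1.5,0,0,0],[1,0,0,-3,0,0,0],[1,0,0,-4,0,0,0],[1,0,0,-4.5,0,0,0],[1,0,0,-4.5,0,0,0],[1,0,0,-4.5,0,0,0],[1,0,0,-4.5,0,0,0]]'
python3 -m inch '[[1,0,0,2.5,0,0,0],[1,0,0,4.5,0,0,0],[1,0,0,4.5,0,0,0],[1,0,0,4.5,0,0,0],[1,0,0,4.5,0,0,0],[1,0,0,4.5,0,0,0],[1,0,0,4.5,0,0,0],[1,0,0,4.5,0,0,0]]'
python3 - <<'E'
from h import *
s=snap('side','s3.png')
f=s['frame'][100:280,160:400];cv2.imwrite('pics/s3c.png',cv2.resize(f,None,fx=3,fy=3,interpolation=3)[:,:,::-1])
E
```

```text
time_s: 4.0
eef_pos: [0.5799, -0.103, 0.1255]
orientation: [-0.0, 0.993, 0.118, -0.001]
force: [0.5, -1.0, -0.5]
grip_width: 0.0
grasp_force: 0.0
time_s: 4.58
eef_pos: [0.5816, -0.1032, 0.0848]
orientation: [0.001, 0.993, 0.118, 0.002]
force: [-8.6, 1.0, 44.5]
grip_width: 0.0004
grasp_force: 21.9
time_s: 5.25
eef_pos: [0.5799, -0.1029, 0.1253]
orientation: [-0.0, 0.993, 0.118, -0.001]
force: [-0.3, -0.4, 0.1]
grip_width: -0.0004
grasp_force: 0.0
time_s: 5.83
eef_pos: [0.5816, -0.1032, 0.0848]
orientation: [0.001, 0.993, 0.117, 0.002]
force: [-8.0, 0.7, 43.1]
grip_width: 0.0001
grasp_force: 21.7
time_s: 6.5
eef_pos: [0.5799, -0.1028, 0.1253]
orientation: [-0.0, 0.993, 0.118, -0.001]
force: [0.6, 0.9, 0.3]
grip_width: -0.0003
grasp_force: 0.0
```

View pics/s3c.png

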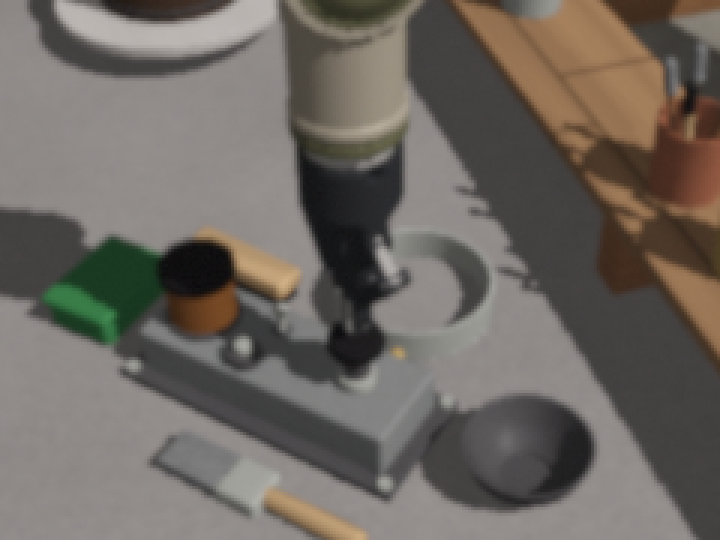

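After three strokes the knob has come back up to (357,342), and the pin has risen: its head is now near (284,290), from (280,318) before. I'll do two more strokes; extra ones change nothing.

```bash
python3 -m inch '[[1,0,0,-1.5,0,0,0],[1,0,0,-3,0,0,0],[1,0,0,-4,0,0,0],[1,0,0,-4.5,0,0,0],[1,0,0,-4.5,0,0,0],[1,0,0,-4.5,0,0,0],[1,0,0,-4.5,0,0,0]]' | grep -E 'eef|force'
python3 -m inch '[[1,0,0,2.5,0,0,0],[1,0,0,4.5,0,0,0],[1,0,0,4.5,0,0,0],[1,0,0,4.5,0,0,0],[1,0,0,4.5,0,0,0],[1,0,0,4.5,0,0,0],[1,0,0,4.5,0,0,0],[1,0,0,4.5,0,0,0]]'| grep -E 'eef|force'
python3 -m inch '[[1,0,0,-1.5,0,0,0],[1,0,0,-3,0,0,0],[1,0,0,-4,0,0,0],[1,0,0,-4.5,0,0,0],[1,0,0,-4.5,0,0,0],[1,0,0,-4.5,0,0,0],[1,0,0,-4.5,0,0,0]]'| grep -E 'eef|force'
python3 -m inch '[[1,0,0,2.5,0,0,0],[1,0,0,6,0,0,0],[1,0,0,10,0,0,0],[1,0,0,13,0,0,0],[1,0,0,13,0,0,0],[1,0,0,13,0,0,0],[1,0,0,13,0,0,0],[1,0,0,13,0,0,0]]'
python3 - <<'E'
from h import *
s=snap('side','s4.png');q=px(s,(.5308,-.0221,.091)) 
p=np.array([.582,-.103]);a=np.radians(131);y=np.array([np.cos(a),np.sin(a)]);x=np.array([y[1],-y[0]])
p=p+90e-3*y+20e-3*x
print([(px(s,(*p,z))-(160,100))*3 for z in(.061,.081,.091)])
f=s['frame'][100:280,160:400];cv2.imwrite('pics/s4c.png',cv2.resize(f,None,fx=3,fy=3,interpolation=3)[:,:,::-1])
E
```

```text
eef_pos: [0.5817, -0.1032, 0.0848]
force: [-7.4, 0.5, 42.2]
grasp_force: 20.8
eef_pos: [0.5799, -0.1028, 0.1253]
force: [-0.5, -0.6, -0.4]
grasp_force: 0.0
eef_pos: [0.5816, -0.1032, 0.0848]
force: [-7.3, 0.7, 43.8]
grasp_force: 21.7
time_s: 9.05
eef_pos: [0.5795, -0.1028, 0.2097]
orientation: [-0.0, 0.993, 0.118, -0.001]
force: [-0.0, -0.3, 0.2]
grip_width: 0.0
grasp_force: 0.0
[array([284.85667309, 326.64672777]), array([283.13807709, 309.89375502]), array([282.26203476, 301.34006431])]
```

View pics/s4c.png

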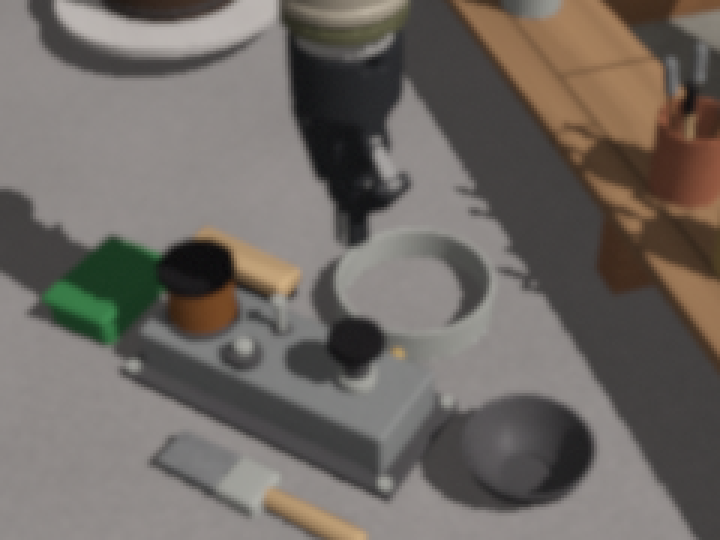

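After five full strokes the pin head is at about (281,295), roughly 25 px above its in position, which matches the predicted 25 px for 30 mm of travel. The plunger is up, the bleed button is untouched, and the loose things have not moved.

```bash
python3 -c "
from station import ctrl;print(ctrl.close_job())"
```

```text
the job is handed in; nothing more can be done
None
```

I gave the plunger five full strokes and handed the job in: the last picture shows the pin fully out, the plunger up and the bleed button and loose things undisturbed, but the hand-in returned no verdict.

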